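# Send the row of seed sample pots home in its rail

## Task

Push the row of four capped seed sample pots along the guide rail from behind, all together as one unbroken row, until the leading pot is right up against the end stop; then push the keeper arm round until it lies fully closed across the rail behind the last pot. Only push: do not lift or tip the pots, and leave everything else on the bench where it stands.

Things in the scene. Friction and masses are not known exactly. Their poses are not given: they have to be found in the camera images.
- rail: aluminium guide rail fixed to the bench, 360 mm long. Origin at bench level, midway along its centre line; x runs along it towards the end stop, y to the left of that (away from the robot), z up. Floor 6 mm above the bench; side walls 14 mm above it, inner faces at y = +-21, outer +-26 mm (base plate +-31 mm). The end at x = -180 mm is open.
- stop_face (a point): middle of the end stop's face, at x = 160 mm in the rail frame, 30 mm above the bench. The stop is a dark block across the rail, 50 mm high and 20 mm thick. With the row home, the leading pot's centre is at x = 140, the last pot's at x = 20 and the row's rear face at x = 0 mm in the rail frame.
- pot_a: white plastic square pot, 40 x 40 mm and 46 mm high, with a black round screw cap (33 mm across, 12 mm high) on top, 58 mm high in all, 55 to 115 g; stands on the rail's floor between its walls. Origin at the centre of its underside; x along the rail towards the end stop, z up. The leading pot, nearest the end stop; its front face starts about 70 to 130 mm short of the stop.
- pot_b: white plastic square pot, 40 x 40 mm and 46 mm high, with a black round screw cap (33 mm across, 12 mm high) on top, 58 mm high in all, 55 to 115 g; stands on the rail's floor between its walls. Origin at the centre of its underside; x along the rail towards the end stop, z up. Second in the row, touching or within 1 mm of its neighbours.
- pot_c: white plastic square pot, 40 x 40 mm and 46 mm high, with a black round screw cap (33 mm across, 12 mm high) on top, 58 mm high in all, 55 to 115 g; stands on the rail's floor between its walls. Origin at the centre of its underside; x along the rail towards the end stop, z up. Third in the row.
- pot_d: white plastic square pot, 40 x 40 mm and 46 mm high, with a black round screw cap (33 mm across, 12 mm high) on top, 58 mm high in all, 55 to 115 g; stands on the rail's floor between its walls. Origin at the centre of its underside; x along the rail towards the end stop, z up. The last pot, farthest from the end stop; push on its rear face.
- keeper (a joint): angle (rad) of the keeper arm about its upright pivot: 0 = fully closed, square across the rail behind the home row (against its own limit), grows as it opens. In the rail frame the arm points from the pivot along (-sin q, -cos q): at 1.57 back along the rail, away from the stop. Starts at 2.2 to 2.8, limit 2.95. Stiff (0.05 N m), stays where it is left, no spring.
- keeper_pin (a point): the keeper arm is a flat steel bar, 76 mm long from the pivot, 8 mm thick, from 20 to 40 mm above the bench; closed, its face is 6 mm behind the home row. This point is the middle of the upright black pin near the free end of the keeper arm, 12 mm in diameter, from 20 to 64 mm above the bench, 74 mm from the pivot; the point is 42 mm above the bench
- keeper_pivot (a point): point on the keeper arm's upright pivot axis, 30 mm above the bench; fixed in the rail at x = -10, y = 44 mm. The pivot post is 16 mm in diameter and 44 mm high, on a foot 30 mm square and 16 mm high, on the far side of the rail from the robot
- spare_pot: bystander: a fifth pot, the same as those in the row, standing on the bench beside the rail on the robot's side. Origin at the centre of its underside
- dish: bystander: flat round petri dish, 90 mm across, 16 mm high, on the bench on the robot's side of the rail. Origin at the centre of its underside
- forceps: bystander: steel forceps lying on the bench, 130 mm long, 8 mm high. Origin under its middle
- tall_bottle: bystander: clear bottle with a black cap, 68 mm across, 150 mm high. Origin at the centre of its underside
- wide_bottle: bystander: clear bottle with a black cap, 76 mm across, 120 mm high, beyond the end stop. Origin at the centre of its underside
- beaker: bystander: white cup-shaped beaker, 64 mm across, 85 mm high. Origin at the centre of its underside
- weight: bystander: brass check weight, a cylinder 32 mm across, 34 mm high, beyond the open end of the rail. Origin at the centre of its underside
Not all that is in view belongs to the job. Leave any blue or pink look-alike of the pot_c alone.

How it is judged (in metres and radians):
On the way, in this order (a step that is already met when the one before it is completed fails the run):
1. the row of pots is home against the end stop (x of pot_a in the frame of rail above 0.136 m and x of pot_d in the frame of rail above 0.0155 m), for 0.2 s.
2. the keeper arm is fully closed across the rail (value of joint keeper below 0.12 rad), for 0.2 s.
At the end, for the whole second after the job is handed in: All four pots stand upright, at rest on the rail's floor, the leading pot within 4 mm of the end stop and the last pot within 4.5 mm of its place in a closed-up row, and the keeper arm is within 0.12 rad of fully closed behind them (all of step 1 and value of joint keeper below 0.12 rad and linear speed of each of pot_a, pot_b, pot_c, pot_d below 0.01 m/s and z of each of pot_a, pot_b, pot_c, pot_d in the frame of rail below 0.01 m and angle between each of pot_a, pot_b, pot_c, pot_d's own z axis and vertical below 0.1 rad); the robot touches nothing.
It fails at once if a pot is lifted off the rail's floor (more than 8 mm) (z of any of pot_a, pot_b, pot_c, pot_d in the frame of rail above 0.014 m).
It fails at once if a pot is tipped (more than 0.3 rad) (angle between any of pot_a, pot_b, pot_c, pot_d's own z axis and vertical above 0.3 rad).
It fails at once if the row comes apart: a gap of more than 10 mm opens between neighbouring pots (distance between pot_a and pot_b above 0.05 m or distance between pot_b and pot_c above 0.05 m or distance between pot_c and pot_d above 0.05 m).
It fails at once if a bystander is moved (more than 15 mm) or tipped (distance of any of spare_pot, dish, forceps, tall_bottle, wide_bottle, beaker, weight from where it was at the start of the episode above 0.015 m or angle between any of spare_pot, dish, forceps, tall_bottle, wide_bottle, beaker, weight's own z axis and vertical above 0.3 rad).
It also fails if it takes over 48 s, if anything falls off the work surface, if the arm or the gripper's body presses on something with over 40 N, if the wrist force passes 120 N, or if a joint passes its speed limit or range.

## Robot

A 6-joint arm with a two-finger parallel gripper is mounted at the origin on the work surface. World frame = base frame: x ahead of the robot, y to its left, z up, the work surface at z = 0. Lengths are in mm, angles in degrees, forces in N, time in s.
With the tool pointing down it reaches from about 350 to 850 mm from the base axis. Payload 8.1 kg.
Tool frame: the origin (TCP) lies midway between the tips of the shut fingers; the grasp point (between the pads) lies 19 mm behind it; z points along the fingers, y is the line along which they close (so a half turn about z gives the same grasp; the last joint's range is limited). The gripper opens to 85 mm and grips with 20 to 120 N. Pads are 22 mm wide; open, the fingers measure 114 mm over their backs; the gripper's body (76 mm by 85 mm) begins 54 mm behind the grasp point. The pads swing forward as they close: fully open they stand 13 mm farther back than shut.
Start: joints at [68.789, 7.471, 85.268, -0, 87.261, -4.893], TCP at [168.557, 575.842, 231.292] pointing down, gripper open.
Joint ranges: [-169.43, 169.43], [-51.17, 129.36], [1.28, 143.12], [-76.62, 256.62], [0, 156.53], [-152.29, 152.29]. Speed limits (degrees/s): [136.94, 136.94, 159.86, 180, 180, 180].

## Interface

Orientations are given as [roll, pitch, yaw] about the fixed x, y, z axes, in that order (R = Rz(yaw) Ry(pitch) Rx(roll)).
In Python, from bench import sense, snapshot, camera_params, hand_in, masks_of, pinpoint gives the robot as it stands.
- The arm moves only by the tool step_arm, never from a script. Its argument "targets" is a list of rows, each an object with "angular": the turn, a rotation vector about the tool's x, y, z scaled (see below), a list of three; "dp": the shift along the tool's x, y, z scaled (see below), a list of three; "fingers": the closure, from 0 (fully open) to 1 (shut). A call has exactly 8 rows; each row is the pose to reach, as a shift and turn from the pose commanded when the call began, along the tool's axes at that moment, turning the shorter way round; what a row does not reach only later rows make up. The controller multiplies each number of a shift by 0.2 m and each number of a turn by 180 degrees. A row lasts 1/8 s, in which the tool goes at most 62.5 mm and 10.7 degrees, less where a joint would pass 70% of its speed; a pose out of reach is approached as far as the arm can. A call with a number of a shift or a turn outside -1 to 1 is refused whole. A call with a gripper value outside its range is refused whole. The fingers move at their own pace and stop on an object; "newtons" is the grip in N (left out, the last holds). Time passes only in rows, so rows that repeat a pose let the fingers close, or fill a call up. It gives the time, the measured TCP pose, the force, the opening and the grip force at its end, in the units of the state.
- sense(): the state, without advancing time (a new reading comes with each control period).
- snapshot(name): name is "side" or "top"; returns the picture (420x560x3 uint8, blue, green, red); there is no depth.
- camera_params(name): a dict with "vfov" (degrees; the focal length in pixels is half the picture's height over the tangent of half this angle, whatever the lens; pixels are square), "cx", "cy" (the principal point, pixels), "R" (3x3) and "t" (3): a world point X has camera coordinates R X + t. Camera axes: x right, y down, z forward; pixel columns grow to the right and rows downward; lengths in mm; the calibration is good to about 2 mm. A picture is of the moment at which its call begins. camera_params takes no time and is no camera call.
- hand_in(): hands the job in; it is judged then, once.
Trained networks look in the newest picture that a camera, given by its name, has taken for a name from the list of things; names that differ only in an ending like _2 or _b are one class to them, and where a whole thing is asked for, a point or a joint stands for the part that bears it (a point fixed in the world has none). Each returns a list of dicts, best first, with "conf" (0 to 1); they miss things now and then, are a little off and sometimes report something else, mostly with a low value. They report only what shows in the picture. A call takes as long as a camera call. They do not tell look-alikes from the thing itself.
- masks_of(camera, label): "pixels" (420x560 bool, what is visible of it) and "at" ([column, row] in pixels, amid what is visible of it).
- pinpoint(camera, label): "at" ([column, row] in pixels: a listed point, or the origin of a listed thing).
The state is a dict: "time": time; "joint_pos": joint angles; "qd": joint speeds; "joint_efforts": joint torques, N m; "tool_pos": TCP position; "tcp_rot": TCP orientation; "ft_force": force on the tool from outside, world axes, zero at the start; "wrist_torque": the same for the moment, N m; "finger_gap": finger opening in mm; "grip_force": force on a finger pad.
Only numpy, scipy, OpenCV 4.12 (cv2) and the standard library are available. Lean on these libraries where they do the work, as an engineer would, in place of code of your own. Each camera call takes 0.05 s, during which the arm holds its last target. There are 200 camera calls.

## Working session

There is one attempt and no reset: what is moved stays moved. The work goes in short steps, Python scripts to look and compute and a tool call to move; the robot and the scene stay as the last step left them, time stands still between calls to the robot, and variables do not carry over. Pictures are saved under pics/ and viewed, at most 10 in all, crops included, and the job is handed in when it is done.

Besides the shell and the picture viewer there is one more tool, called after "Emit:" as a command line: name --argument value ..., lists and objects as JSON in quotes. step_arm: Moves the arm, as the interface text tells. Its arguments: {"type":"object","properties":{"targets":{"type":"array","items":{"type":"object","properties":{"angular":{"type":"array","items":{"type":"number","minimum":-1,"maximum":1}},"dp":{"type":"array","items":{"type":"number","minimum":-1,"maximum":1}},"fingers":{"type":"number"}}}},"newtons":{"type":"number"}},"required":["targets"]}

```bash
mkdir -p pics
cat > h.py <<'E'
import numpy as np, cv2
from bench import *
def ray(cam,px):
    p=camera_params(cam); f=210/np.tan(np.radians(p["vfov"]/2))
    R=np.array(p["R"]);t=np.array(p["t"])
    d=R.T@np.array([(px[0]-p["cx"])/f,(px[1]-p["cy"])/f,1]); return -R.T@t,d
def onz(cam,px,z):
    o,d=ray(cam,px); return o+d*(z-o[2])/d[2]
def proj(cam,X):
    p=camera_params(cam); f=210/np.tan(np.radians(p["vfov"]/2))
    c=np.array(p["R"])@np.array(X,float)+np.array(p["t"]); return np.array([p["cx"]+f*c[0]/c[2],p["cy"]+f*c[1]/c[2]])
E
python3 - <<'E'
from h import *
np.set_printoptions(precision=1,suppress=True)
for c in("top","side"):
    im=snapshot(c); cv2.imwrite(f"pics/{c}0.png",im)
    p=camera_params(c);print(c,p)
    for l,z in(("rail",0),("stop_face",30),("pot_a",6),("keeper_pin",42),("keeper_pivot",30),("spare_pot",0),("dish",0),("forceps",0),("tall_bottle",0),("wide_bottle",0),("beaker",0),("weight",0)):
        for r in pinpoint(c,l): print(l,np.array(r["at"]),round(r["conf"],2),onz(c,r["at"],z)[:2])
print(sense())
E
```

```text
top {'vfov': 57.05984098481575, 'cx': 284.4910107982474, 'cy': 209.0005633082097, 'R': array([[-0. , -1. , -0. ],
       [-1. ,  0. , -0.2],
       [ 0.2,  0. , -1. ]]), 't': array([ 34.1, 530.8, 707.1])}
stop_face [369.9 221.6] 0.93 [ 503.6 -147.3]
pot_a [267.9 208.9] 0.97 [538.7  53.3]
pot_a [292.9 133.2] 0.93 [698.4  -2.6]
pot_a [288.4 309.1] 0.9 [339.   17.2]
pot_a [247.4 208.8] 0.79 [540.2  95.1]
pot_a [306.7 213.8] 0.67 [526.3 -25.4]
pot_a [290.8 216.7] 0.67 [521.3   7.1]
keeper_pin [271.  155.8] 0.75 [639.6  42.9]
keeper_pin [306.1 218.4] 0.69 [512.  -22.3]
keeper_pivot [282.2 191.5] 0.6 [569.   22.7]
keeper_pivot [338.6 177.3] 0.23 [594.5 -90.6]
spare_pot [317.2 265.5] 0.67 [421.9 -42.9]
dish [212.9 265.6] 0.65 [427.4 166.7]
dish [320.6 266.2] 0.34 [420.3 -49.6]
forceps [338.  180.9] 0.64 [594.1 -93. ]
tall_bottle [368.4 147.3] 0.57 [ 664.4 -160.1]
wide_bottle [429.2 261. ] 0.85 [ 424.7 -266.5]
wide_bottle [369.1 143.3] 0.63 [ 673.  -162.1]
beaker [191.4 143.3] 0.62 [685.5 213.1]
beaker [213.  265.6] 0.3 [427.4 166.5]
weight [158.3 198. ] 0.57 [569.4 280.7]
weight [245. 209.]
[... 803 characters left out ...]
46.5]
dish [199.8 216.2] 0.88 [429.1 175.3]
dish [285.  204.7] 0.2 [611.1  66.3]
forceps [336.  231.5] 0.81 [606.9 -96.6]
tall_bottle [374.4 231.5] 0.65 [ 668.8 -159.5]
wide_bottle [346.8 308.4] 0.89 [ 422.8 -262.3]
beaker [261.6 173.2] 0.97 [689.4 227.9]
weight [213.  180.5] 0.73 [566.1 291.1]
{'time': 1.3, 'joint_pos': array([68.8,  7.5, 85.3, -0. , 87.3, -4.9]), 'qd': array([ 0. , -0.1, -0. , -0. ,  0.1,  0. ]), 'joint_efforts': array([ -0. , -56.9, -50.1,  -0. ,   0. ,  -0. ]), 'tool_pos': array([168.6, 575.8, 231.3]), 'tcp_rot': array([-180. ,    0. ,  163.7]), 'ft_force': array([0.4, 0.6, 0.1]), 'wrist_torque': array([-0.,  0., -0.]), 'grip_force': 0.0, 'finger_gap': 85.26751015025857}
```

Run:
```python
import cv2
a=cv2.imread("pics/top0.png");b=cv2.imread("pics/side0.png")
cv2.imwrite("pics/v1.png",cv2.resize(a[90:330,130:450],(800,600),interpolation=cv2.INTER_CUBIC))
cv2.imwrite("pics/v2.png",cv2.resize(b[130:310,180:420],(800,600),interpolation=cv2.INTER_CUBIC))
```

```text
(no output)
```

View pics/v1.png

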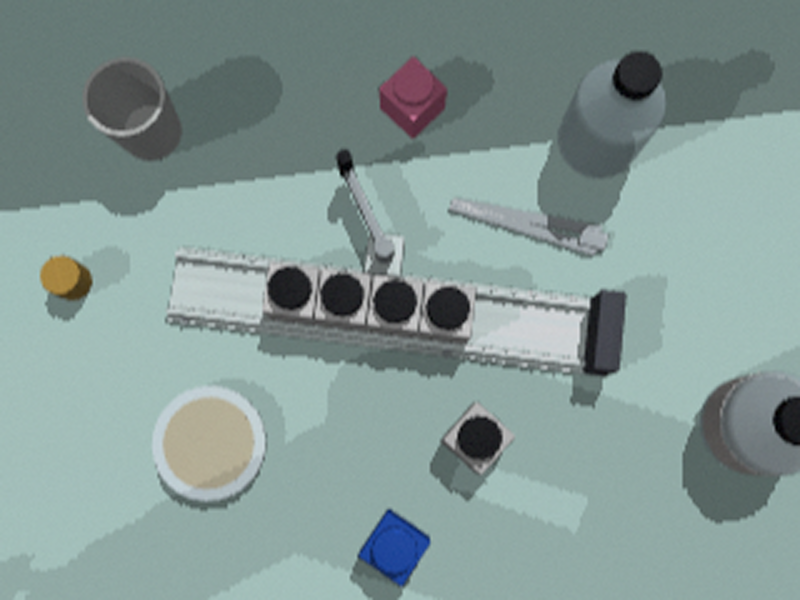

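View pics/v2.png

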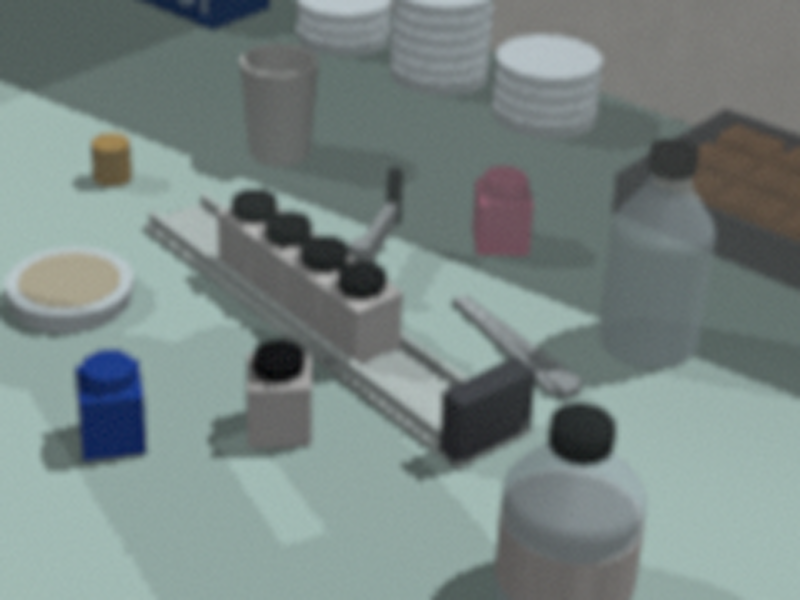

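The top view shows the row of four white pots with black caps at full-picture pixels (246,205), (267,208), (288,210) and (310,213). The stop is at about (371,222), and the keeper runs from its pivot (283,190) to its pin (268,155).

Things that could be taken for the row's pots:
- the blue pot at (287,309)
- the pink pot at (295,128)
- the spare pot at (321,266), standing off the rail

I choose the four on the rail; the crops above confirm it. Next I fit the rail pose.

```bash
cat >> h.py <<'E'
def T(p,X):  # rail->world
    c,s=np.cos(p[2]),np.sin(p[2]); return np.array([p[0]+c*X[0]-s*X[1],p[1]+s*X[0]+c*X[1],X[2]])
E
python3 - <<'E'
from h import *
from scipy.optimize import least_squares
np.set_printoptions(precision=2,suppress=True)
im=cv2.imread("pics/top0.png")
m=(im.max(2)<45).astype(np.uint8); n,l,st,ce=cv2.connectedComponentsWithStats(m)
for i in range(1,n):
    if st[i,4]>60: print(ce[i],st[i])
caps=sorted([ce[i] for i in range(1,n) if 120<st[i,4]<400 and 240<ce[i][0]<320 and 195<ce[i][1]<225],key=lambda c:-c[0])
print(len(caps))
obs=[("top",(160,0,30),(369.9,221.6)),("side",(160,0,30),(323.9,247)),("side",(-10,44,30),(284.5,206.6)),("top",(-10,44,30),(282.2,191.5)),("side",(0,0,0),(277.5,224.1)),
# rail's open-end base corners from top crop
("top",(-180,31,3),(130+178/2.5,90+248/2.5)),("top",(-180,-31,3),(130+167/2.5,90+322/2.5))]
def res(p):
    r=[proj(c,T(p,X))-u for c,X,u in obs]
    r+=[proj("top",T(p,(p[3]-40*k,0,63)))-c for k,c in enumerate(caps)]
    return np.concatenate(r)
s=least_squares(res,[537,20,np.radians(-97),40],loss="soft_l1",x_scale=[10,10,.1,10])
p=s.x;print(p,np.degrees(p[2]));print(res(p).reshape(-1,2))
pv=T(p,(-10,44,30));a=p[2]
for c,u in(("top",(271,155.8)),("side",(297.1,189.3))):
    w=onz(c,u,42);d=(w-pv)[:2];rx=d@[np.cos(a),np.sin(a)];ry=d@[-np.sin(a),np.cos(a)];print(c,w,np.hypot(rx,ry),"q",np.arctan2(-rx,-ry))
np.save("p.npy",p)
E
```

```text
[401.89  13.39] [391  11  23   7  70]
[355.03  15.34] [336  13  38   8 112]
[316.28  17.42] [310  14  17   8  65]
[46.75 30.95] [ 40  25  14  12 105]
[11.78 32.25] [  5  27  14  12 110]
[29.15 31.48] [ 23  26  13  12 110]
[ 9.74 51.29] [  3  45  14  13 123]
[27.45 50.66] [ 21  45  14  12 120]
[45.19 50.2 ] [ 39  44  14  13 114]
[378.06  82.45] [335  79  86   8 289]
[550.96  86.74] [541  78  19  18 249]
[321.8   84.45] [309  81  27   7  76]
[383.34 124.11] [375 116  19  14 100]
[245.43 204.94] [238 197  16  17 207]
[266.53 207.58] [259 200  16  16 209]
[287.59 210.33] [280 203  16  16 208]
[308.78 212.96] [301 205  17  17 209]
[366.79 225.15] [364 208   9  32 117]
[450.28 258.04] [439 249  23  19 338]
[321.26 264.73] [313 257  17  16 217]
4
[526.94  17.49  -1.72  44.6 ] -98.35090442421276
[[-3.32  0.07]
 [-0.2   1.44]
 [ 3.59  0.45]
 [ 0.83 -1.46]
 [-1.67  1.73]
 [-0.14  0.43]
 [-0.35  0.32]
 [-0.12 -0.58]
 [-0.02 -0.37]
 [ 0.03 -0.04]
 [ 0.2   0.2 ]]
top [639.62  42.89  42.  ] 71.141119425274 q 2.682952780243649
side [634.31  48.37  42.  ] 68.12529437548574 q 2.5823493880812727
```

```bash
cat >> h.py <<'E'
from scipy.spatial.transform import Rotation as Ro
def to(*targets, yaw=None):  # rail-frame tcp targets -> dp numbers from current pose
    s=sense(); p=np.load("p.npy"); R=Ro.from_euler("xyz",s["tcp_rot"],degrees=True)
    for X in targets: print(X,"->",np.round(R.inv().apply(T(p,X)-s["tool_pos"])/200,3))
    if yaw is not None: print("ang",np.round((R.inv()*Ro.from_euler("xyz",[180,0,yaw],degrees=True)).as_rotvec(degrees=True)/180,4))
E
python3 - <<'E'
from h import *
p=np.load("p.npy"); to((-145,0,150),yaw=np.degrees(p[2])+180)
E
```

```text
(-145, 0, 150) -> [-2.404 -1.458  0.407]
ang [-0.      0.      0.4557]
```

Emit:
step_arm --targets '[{"dp": [-0.2, -0.12, 0], "angular": [0, 0, 0.057], "fingers": 1}, {"dp": [-0.4, -0.24, 0], "angular": [0, 0, 0.114], "fingers": 1}, {"dp": [-0.6, -0.36, 0], "angular": [0, 0, 0.171], "fingers": 1}, {"dp": [-0.8, -0.48, 0], "angular": [0, 0, 0.228], "fingers": 1}, {"dp": [-1, -0.61, 0], "angular": [0, 0, 0.285], "fingers": 1}, {"dp": [-1, -0.61, 0], "angular": [0, 0, 0.342], "fingers": 1}, {"dp": [-1, -0.61, 0], "angular": [0, 0, 0.399], "fingers": 1}, {"dp": [-1, -0.61, 0], "angular": [0, 0, 0.4557], "fingers": 1}]'

```text
time: 2.3
tool_pos: [326.5, 402.4, 231.4]
tcp_rot: [180.0, -0.0, 81.3]
ft_force: [0.4, -0.6, 0.5]
finger_gap: -0.2
grip_force: 0.0
```

Run:
```python
from h import *
p=np.load("p.npy"); to((-145,0,150),yaw=np.degrees(p[2])+180)
```

```text
(-145, 0, 150) -> [-1.025  1.278  0.407]
ang [ 0.     -0.0001 -0.002 ]
```

Emit:
step_arm --targets '[{"dp": [-0.2, 0.25, 0]}, {"dp": [-0.4, 0.5, 0]}, {"dp": [-0.6, 0.75, 0.05]}, {"dp": [-0.8, 1, 0.1]}, {"dp": [-0.95, 1, 0.2]}, {"dp": [-1, 1, 0.3]}, {"dp": [-1, 1, 0.38]}, {"dp": [-1, 1, 0.4]}]'

```text
validation failed for argument at $.ta...
```

Run:
```python
from h import *
p=np.load("p.npy"); to((-145,0,150),(-145,0,24),yaw=np.degrees(p[2])+180)
```

```text
(-145, 0, 150) -> [-1.025  1.278  0.407]
(-145, 0, 24) -> [-1.026  1.278  1.037]
ang [ 0.     -0.0001 -0.002 ]
```

All three fields are needed in every row.

Emit:
step_arm --targets '[{"dp": [-0.2, 0.25, 0], "angular": [0, 0, -0.002], "fingers": 1}, {"dp": [-0.4, 0.5, 0], "angular": [0, 0, -0.002], "fingers": 1}, {"dp": [-0.6, 0.75, 0.05], "angular": [0, 0, -0.002], "fingers": 1}, {"dp": [-0.8, 1, 0.1], "angular": [0, 0, -0.002], "fingers": 1}, {"dp": [-0.95, 1, 0.2], "angular": [0, 0, -0.002], "fingers": 1}, {"dp": [-1, 1, 0.3], "angular": [0, 0, -0.002], "fingers": 1}, {"dp": [-1, 1, 0.38], "angular": [0, 0, -0.002], "fingers": 1}, {"dp": [-1, 1, 0.4], "angular": [0, 0, -0.002], "fingers": 1}]'

```text
time: 3.3
tool_pos: [494.0, 176.6, 149.9]
tcp_rot: [-179.9, 0.0, 82.1]
ft_force: [-0.8, -0.6, 0.5]
finger_gap: 0.1
grip_force: 0.0
```

Run:
```python
from h import *
p=np.load("p.npy"); to((-145,0,150),(-145,0,24),yaw=np.degrees(p[2])+180)
```

```text
(-145, 0, 150) -> [-0.04   0.278 -0.001]
(-145, 0, 24) -> [-0.04   0.28   0.629]
ang [-0.0006  0.0001  0.0024]
```

Emit:
step_arm --targets '[{"dp": [-0.02, 0.14, 0], "angular": [0, 0, 0.001], "fingers": 1}, {"dp": [-0.04, 0.28, 0], "angular": [0, 0, 0.001], "fingers": 1}, {"dp": [-0.04, 0.28, 0.1], "angular": [0, 0, 0.001], "fingers": 1}, {"dp": [-0.04, 0.28, 0.2], "angular": [0, 0, 0.001], "fingers": 1}, {"dp": [-0.04, 0.28, 0.3], "angular": [0, 0, 0.001], "fingers": 1}, {"dp": [-0.04, 0.28, 0.4], "angular": [0, 0, 0.001], "fingers": 1}, {"dp": [-0.04, 0.28, 0.48], "angular": [0, 0, 0.001], "fingers": 1}, {"dp": [-0.04, 0.28, 0.48], "angular": [0, 0, 0.001], "fingers": 1}]'

```text
time: 4.3
tool_pos: [548.0, 159.7, 53.3]
tcp_rot: [-179.8, 0.1, 81.8]
ft_force: [-0.5, 0.7, -0.8]
finger_gap: -0.0
grip_force: 0.0
```

Run:
```python
from h import *
p=np.load("p.npy"); to((-145,0,24),(-115,0,24),(-11,0,24),yaw=np.degrees(p[2])+180);s=sense();print(s["tool_pos"],s["ft_force"])
a=snapshot("top");b=snapshot("side")
A=cv2.resize(a[150:270,150:390],(800,400),interpolation=2)
cv2.imwrite("pics/v3.png",A)
cv2.imwrite("pics/v4.png",cv2.resize(b[120:270,180:380],(800,600),interpolation=2))
```

```text
(-145, 0, 24) -> [ 0.006 -0.     0.147]
(-115, 0, 24) -> [-0.144 -0.001  0.147]
(-11, 0, 24) -> [-0.664 -0.002  0.147]
ang [-0.001   0.0004  0.001 ]
[547.95931759 159.70679724  53.30754633] [-0.48512703  0.74354072 -0.78227011]
```

View pics/v3.png

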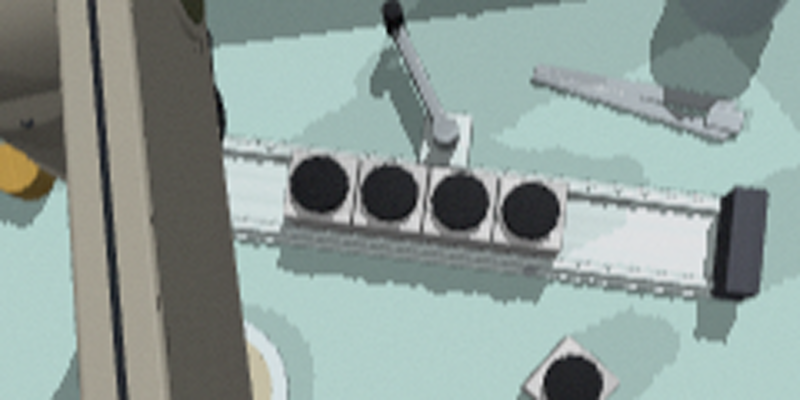

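View pics/v4.png

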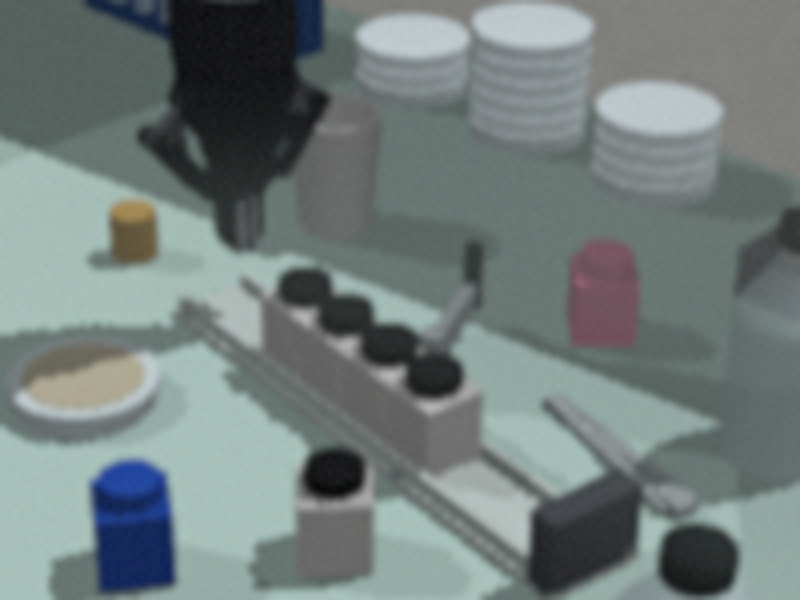

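The gripper tip is above the rail behind the row, at side-crop (240,240), and nothing has moved. I lower it and approach.

Emit:
step_arm --targets '[{"dp": [0, 0, 0.08], "angular": [0, 0, 0], "fingers": 1}, {"dp": [0, 0, 0.147], "angular": [0, 0, 0], "fingers": 1}, {"dp": [-0.02, 0, 0.147], "angular": [0, 0, 0], "fingers": 1}, {"dp": [-0.07, 0, 0.147], "angular": [0, 0, 0], "fingers": 1}, {"dp": [-0.12, 0, 0.147], "angular": [0, 0, 0], "fingers": 1}, {"dp": [-0.16, 0, 0.147], "angular": [0, 0, 0], "fingers": 1}, {"dp": [-0.19, 0, 0.147], "angular": [0, 0, 0], "fingers": 1}, {"dp": [-0.22, 0, 0.147], "angular": [0, 0, 0], "fingers": 1}]'

```text
time: 5.4
tool_pos: [543.4, 116.3, 26.2]
tcp_rot: [180.0, -0.0, 81.8]
ft_force: [-0.8, 2.9, 1.2]
finger_gap: -0.2
grip_force: 1.4
```

Run:
```python
from h import *
p=np.load("p.npy"); to((-30,0,24),(-11,0,24),yaw=np.degrees(p[2])+180);s=sense();print(s["tool_pos"],s["ft_force"])
```

```text
(-30, 0, 24) -> [-0.351 -0.011  0.011]
(-11, 0, 24) -> [-0.446 -0.011  0.011]
ang [ 0.0002 -0.0003  0.001 ]
[543.42179148 116.32503654  26.23015926] [-0.83862105  2.90473189  1.20892116]
```

Emit:
step_arm --targets '[{"dp": [-0.03, 0, 0], "angular": [0, 0, 0], "fingers": 1}, {"dp": [-0.07, 0, 0], "angular": [0, 0, 0], "fingers": 1}, {"dp": [-0.12, -0.003, 0], "angular": [0, 0, 0], "fingers": 1}, {"dp": [-0.17, -0.005, 0], "angular": [0, 0, 0], "fingers": 1}, {"dp": [-0.22, -0.007, 0], "angular": [0, 0, 0], "fingers": 1}, {"dp": [-0.27, -0.009, 0], "angular": [0, 0, 0], "fingers": 1}, {"dp": [-0.31, -0.01, 0], "angular": [0, 0, 0], "fingers": 1}, {"dp": [-0.34, -0.01, 0], "angular": [0, 0, 0], "fingers": 1}]'

```text
time: 6.4
tool_pos: [531.7, 48.8, 26.1]
tcp_rot: [180.0, -0.0, 81.8]
ft_force: [2.2, 5.7, 3.9]
finger_gap: 0.2
grip_force: 2.6
```

Run:
```python
from h import *
p=np.load("p.npy"); to((-30,0,24),(-11,0,24),yaw=np.degrees(p[2])+180);s=sense();print(s["tool_pos"],s["ft_force"])
im=snapshot("top")
m=(im.max(2)<45).astype(np.uint8); n,l,st,ce=cv2.connectedComponentsWithStats(m)
for i in range(1,n):
    if 120<st[i,4]<400 and 240<ce[i][0]<380 and 195<ce[i][1]<235:
        w=onz("top",ce[i],63)-T(p,(0,0,63)); print(ce[i],w[:2]@[np.cos(p[2]),np.sin(p[2])],w[:2]@[-np.sin(p[2]),np.cos(p[2])])
cv2.imwrite("pics/v5.png",cv2.resize(im[150:270,190:430],(800,400),interpolation=2))
```

```text
(-30, 0, 24) -> [-0.009 -0.001  0.01 ]
(-11, 0, 24) -> [-0.104 -0.001  0.01 ]
ang [ 0.0002 -0.0001  0.0009]
[531.73951218  48.83541686  26.08354063] [2.19804157 5.73717847 3.88499308]
[275.42955326 219.12714777] -16.02681085191945 -19.983508270446183
[347.41481481 220.25185185] 118.31285342717192 -6.426863548744496
```

View pics/v5.png

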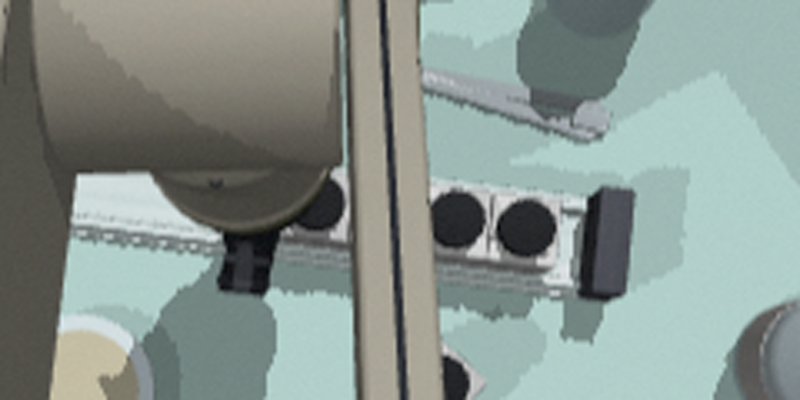

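The row is intact. The leading cap is at crop (526,228), roughly 20 mm short of the stop. I close the rest gently and watch the force.

Emit:
step_arm --targets '[{"dp": [-0.02, 0, 0], "angular": [0, 0, 0], "fingers": 1}, {"dp": [-0.04, 0, 0], "angular": [0, 0, 0], "fingers": 1}, {"dp": [-0.055, 0, 0], "angular": [0, 0, 0], "fingers": 1}, {"dp": [-0.07, 0, 0], "angular": [0, 0, 0], "fingers": 1}, {"dp": [-0.08, 0, 0], "angular": [0, 0, 0], "fingers": 1}, {"dp": [-0.09, 0, 0], "angular": [0, 0, 0], "fingers": 1}, {"dp": [-0.095, 0, 0], "angular": [0, 0, 0], "fingers": 1}, {"dp": [-0.1, 0, 0], "angular": [0, 0, 0], "fingers": 1}]'

```text
time: 7.45
tool_pos: [528.5, 29.6, 25.8]
tcp_rot: [-180.0, 0.0, 81.8]
ft_force: [1.1, 5.5, 3.9]
finger_gap: 0.2
grip_force: 2.2
```

Emit:
step_arm --targets '[{"dp": [-0.004, 0, 0], "angular": [0, 0, 0], "fingers": 1}, {"dp": [-0.008, 0, 0], "angular": [0, 0, 0], "fingers": 1}, {"dp": [-0.012, 0, 0], "angular": [0, 0, 0], "fingers": 1}, {"dp": [-0.016, 0, 0], "angular": [0, 0, 0], "fingers": 1}, {"dp": [-0.02, 0, 0], "angular": [0, 0, 0], "fingers": 1}, {"dp": [-0.023, 0, 0], "angular": [0, 0, 0], "fingers": 1}, {"dp": [-0.023, 0, 0], "angular": [0, 0, 0], "fingers": 1}, {"dp": [-0.023, 0, 0], "angular": [0, 0, 0], "fingers": 1}]'

```text
time: 8.45
tool_pos: [528.6, 27.8, 25.9]
tcp_rot: [180.0, -0.2, 81.9]
ft_force: [4.2, 18.6, 0.7]
finger_gap: -0.1
grip_force: 9.6
```

The force rose to 18.6 N and the tool stalled, so the row is home. I back off and rise.

Emit:
step_arm --targets '[{"dp": [0.02, 0, 0], "angular": [0, 0, 0], "fingers": 1}, {"dp": [0.08, 0, 0], "angular": [0, 0, 0], "fingers": 1}, {"dp": [0.17, 0, 0], "angular": [0, 0, 0], "fingers": 1}, {"dp": [0.2, 0, -0.15], "angular": [0, 0, 0], "fingers": 1}, {"dp": [0.2, 0, -0.4], "angular": [0, 0, 0], "fingers": 1}, {"dp": [0.2, 0, -0.7], "angular": [0, 0, 0], "fingers": 1}, {"dp": [0.2, 0.1, -0.7], "angular": [0, 0, 0], "fingers": 1}, {"dp": [0.2, 0.2, -0.7], "angular": [0, 0, 0], "fingers": 1}]'

```text
time: 9.45
tool_pos: [574.6, 59.8, 167.4]
tcp_rot: [179.9, -0.0, 81.9]
ft_force: [0.2, -0.5, -0.7]
finger_gap: 0.3
grip_force: 0.0
```

Run:
```python
from h import *
p=np.load("p.npy")
pv=T(p,(-10,44,30));a=p[2]
b=snapshot("side")
for r in pinpoint("side","keeper_pin"):
    w=onz("side",r["at"],42);d=(w-pv)[:2];rx=d@[np.cos(a),np.sin(a)];ry=d@[-np.sin(a),np.cos(a)];print(r["at"],r["conf"],np.hypot(rx,ry),"q",np.arctan2(-rx,-ry))
cv2.imwrite("pics/v6.png",cv2.resize(b[120:270,220:420],(800,600),interpolation=2))
to((-4,109,150),(-4,109,30),yaw=np.degrees(a)+180);s=sense();print(s["tool_pos"],s["joint_pos"])
for q in np.arange(2.7,-.11,-.175):
    c=np.array([np.cos(q),-np.sin(q)]);e=np.array([-np.sin(q),-np.cos(q)])
    print(round(q,2),np.round(np.array([-10,44])+55*e-c*(11*abs(c[0])+14.5*abs(c[1])+4),0))
```

```text
[299.6, 190.1] 0.48 66.90418534203535 q 2.6863303102058658
(-4, 109, 150) -> [-0.223  0.339  0.08 ]
(-4, 109, 30) -> [-0.223  0.339  0.68 ]
ang [0.0002 0.0001 0.001 ]
[574.5132885   59.42663081 165.98801384] [ 8.30602351e-01  6.22381983e+00  9.35056555e+01 -1.71955360e-02
  8.02282450e+01  8.99567800e+00]
2.7 [-15. 102.]
2.53 [-24. 101.]
2.35 [-34.  98.]
2.18 [-43.  94.]
2.0 [-51.  87.]
1.83 [-58.  78.]
1.65 [-63.  68.]
1.48 [-67.  58.]
1.3 [-69.  49.]
1.13 [-69.  40.]
0.95 [-68.  30.]
0.78 [-64.  20.]
0.6 [-59.  11.]
0.43 [-51.   2.]
0.25 [-41.  -5.]
0.08 [-30. -10.]
-0.1 [-21. -12.]
```

View pics/v6.png

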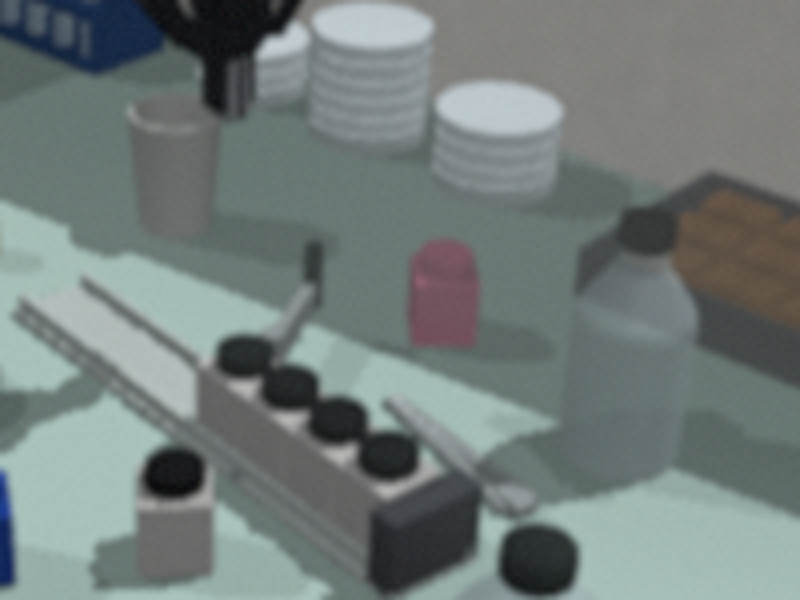

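The row is home against the stop, with the leading cap at crop (388,455). The keeper is still open, its pin at (314,255). Next I go in behind the bar.

Emit:
step_arm --targets '[{"dp": [-0.12, 0.17, 0], "angular": [0, 0, 0], "fingers": 1}, {"dp": [-0.25, 0.34, 0], "angular": [0, 0, 0], "fingers": 1}, {"dp": [-0.25, 0.34, 0], "angular": [0, 0, 0.001], "fingers": 1}, {"dp": [-0.25, 0.34, 0.17], "angular": [0, 0, 0.001], "fingers": 1}, {"dp": [-0.25, 0.34, 0.34], "angular": [0, 0, 0.001], "fingers": 1}, {"dp": [-0.25, 0.34, 0.5], "angular": [0, 0, 0.001], "fingers": 1}, {"dp": [-0.25, 0.34, 0.62], "angular": [0, 0, 0.001], "fingers": 1}, {"dp": [-0.25, 0.34, 0.68], "angular": [0, 0, 0.001], "fingers": 1}]'

```text
time: 10.55
tool_pos: [631.4, 1.0, 27.8]
tcp_rot: [-179.8, 0.0, 81.7]
ft_force: [-0.2, -0.9, -0.3]
finger_gap: -0.2
grip_force: 0.0
```

Run:
```python
from h import *
p=np.load("p.npy")
to((2,109,30),(-15,102,30),(-34,98,30),(-51,87,30),(-63,68,30));s=sense();print(s["tool_pos"],s["ft_force"])
```

```text
(2, 109, 30) -> [-0.004  0.016 -0.011]
(-15, 102, 30) -> [ 0.081 -0.019 -0.011]
(-34, 98, 30) -> [ 0.176 -0.039 -0.011]
(-51, 87, 30) -> [ 0.261 -0.094 -0.011]
(-63, 68, 30) -> [ 0.321 -0.189 -0.01 ]
[631.43232551   0.97371554  27.80205612] [-0.16662355 -0.88470055 -0.28836589]
```

Emit:
step_arm --targets '[{"dp": [0.04, 0, -0.011], "angular": [0, 0, 0], "fingers": 1}, {"dp": [0.08, -0.019, -0.011], "angular": [0, 0, 0], "fingers": 1}, {"dp": [0.13, -0.028, -0.011], "angular": [0, 0, 0], "fingers": 1}, {"dp": [0.176, -0.039, -0.011], "angular": [0, 0, 0], "fingers": 1}, {"dp": [0.22, -0.064, -0.011], "angular": [0, 0, 0], "fingers": 1}, {"dp": [0.261, -0.094, -0.011], "angular": [0, 0, 0], "fingers": 1}, {"dp": [0.296, -0.139, -0.011], "angular": [0, 0, 0], "fingers": 1}, {"dp": [0.32, -0.19, -0.011], "angular": [0, 0, 0], "fingers": 1}]'

```text
time: 11.55
tool_pos: [605.5, 68.8, 32.9]
tcp_rot: [179.9, 0.0, 81.7]
ft_force: [0.3, -4.3, 5.9]
finger_gap: -0.0
grip_force: 3.2
```

Run:
```python
from h import *
p=np.load("p.npy")
s=sense();print(s["tool_pos"],s["ft_force"])
b=snapshot("side")
to((-63,68,30),(-67,58,30),(-69,49,30),(-69,40,30),(-68,30,30),(-64,20,30),(-59,11,30),(-51,2,30),(-41,-5,30),(-30,-10,30),(-25,-11,30))
cv2.imwrite("pics/v7.png",cv2.resize(b[120:270,220:420],(800,600),interpolation=2))
```

```text
[605.46719217  68.82753417  32.92734503] [ 0.3126292  -4.30248668  5.86219047]
(-63, 68, 30) -> [ 0.001 -0.005  0.014]
(-67, 58, 30) -> [ 0.021 -0.055  0.014]
(-69, 49, 30) -> [ 0.031 -0.1    0.014]
(-69, 40, 30) -> [ 0.031 -0.145  0.014]
(-68, 30, 30) -> [ 0.026 -0.195  0.014]
(-64, 20, 30) -> [ 0.006 -0.245  0.014]
(-59, 11, 30) -> [-0.019 -0.29   0.014]
(-51, 2, 30) -> [-0.059 -0.335  0.014]
(-41, -5, 30) -> [-0.109 -0.37   0.014]
(-30, -10, 30) -> [-0.164 -0.395  0.014]
(-25, -11, 30) -> [-0.189 -0.401  0.014]
```

View pics/v7.png

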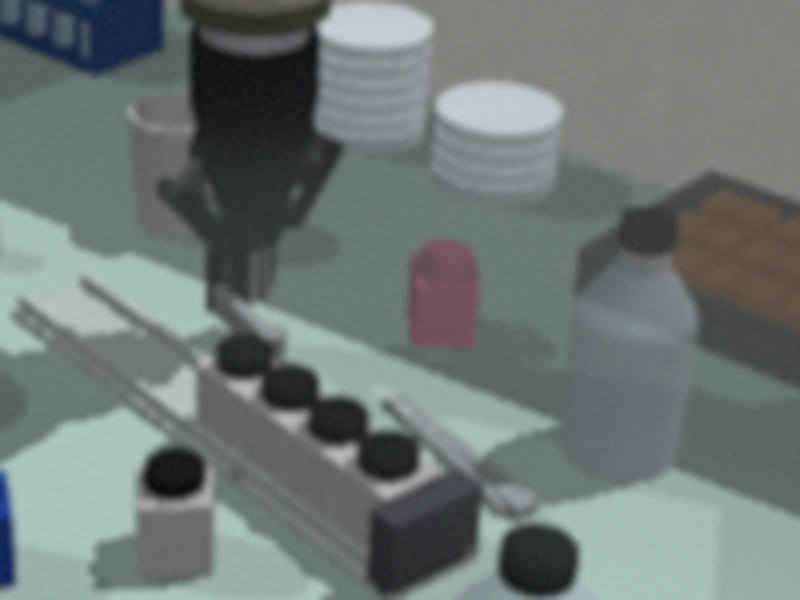

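The keeper bar is swinging. The fingers are at crop (245,275) and the bar now points back along the rail. I continue round with a slightly smaller radius, so the box stays clear of the pin.

Emit:
step_arm --targets '[{"dp": [-0.035, -0.005, 0.01], "angular": [0, 0, 0], "fingers": 1}, {"dp": [-0.015, -0.05, 0.01], "angular": [0, 0, 0], "fingers": 1}, {"dp": [-0.005, -0.09, 0.01], "angular": [0, 0, 0], "fingers": 1}, {"dp": [0, -0.13, 0.01], "angular": [0, 0, 0], "fingers": 1}, {"dp": [-0.003, -0.175, 0.01], "angular": [0, 0, 0], "fingers": 1}, {"dp": [-0.02, -0.22, 0.01], "angular": [0, 0, 0], "fingers": 1}, {"dp": [-0.04, -0.26, 0.01], "angular": [0, 0, 0], "fingers": 1}, {"dp": [-0.075, -0.303, 0.01], "angular": [0, 0, 0], "fingers": 1}]'

```text
time: 12.6
tool_pos: [542.4, 62.4, 30.0]
tcp_rot: [-180.0, -0.0, 81.7]
ft_force: [2.6, 0.9, -0.3]
finger_gap: -0.0
grip_force: 0.8
```

Run:
```python
from h import *
s=sense();print(s["tool_pos"],s["ft_force"])
b=snapshot("side")
to((-48,8,30),(-39,2,30),(-30,-3,30),(-25,-4,30),(-22,-4,30))
cv2.imwrite("pics/v8.png",cv2.resize(b[120:270,220:420],(800,600),interpolation=2))
```

```text
[542.43798259  62.3981547   29.99674733] [ 2.57021519  0.92064746 -0.31553965]
(-48, 8, 30) -> [ 0.011  0.002 -0.002]
(-39, 2, 30) -> [-0.034 -0.028 -0.002]
(-30, -3, 30) -> [-0.079 -0.053 -0.002]
(-25, -4, 30) -> [-0.104 -0.058 -0.002]
(-22, -4, 30) -> [-0.119 -0.058 -0.002]
```

View pics/v8.png

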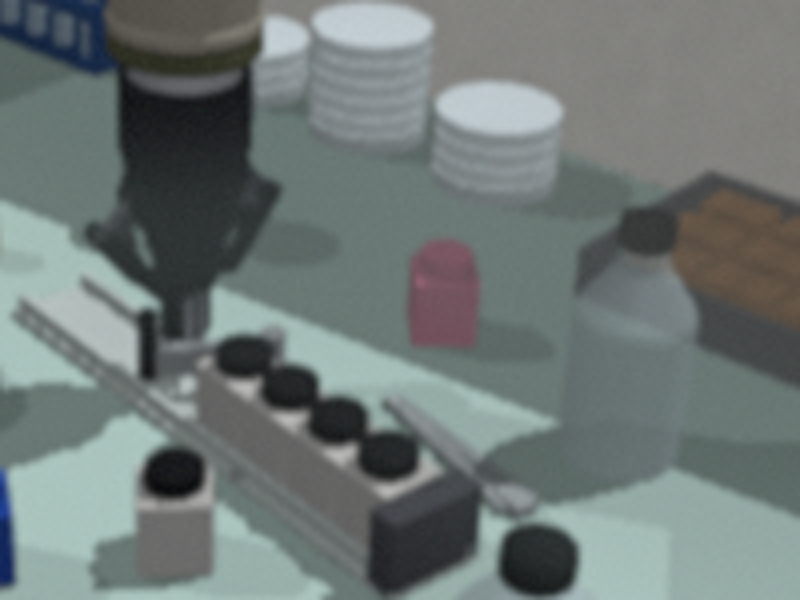

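The keeper is nearly closed, with its pin at crop (148,345). I finish slowly.

Emit:
step_arm --targets '[{"dp": [-0.02, -0.018, 0], "angular": [0, 0, 0], "fingers": 1}, {"dp": [-0.045, -0.034, 0], "angular": [0, 0, 0], "fingers": 1}, {"dp": [-0.065, -0.046, 0], "angular": [0, 0, 0], "fingers": 1}, {"dp": [-0.08, -0.053, 0], "angular": [0, 0, 0], "fingers": 1}, {"dp": [-0.09, -0.056, 0], "angular": [0, 0, 0], "fingers": 1}, {"dp": [-0.097, -0.058, 0], "angular": [0, 0, 0], "fingers": 1}, {"dp": [-0.104, -0.058, 0], "angular": [0, 0, 0], "fingers": 1}, {"dp": [-0.104, -0.058, 0], "angular": [0, 0, 0], "fingers": 1}]'

```text
time: 13.65
tool_pos: [528.4, 43.6, 30.0]
tcp_rot: [-180.0, 0.0, 81.7]
ft_force: [0.7, -0.0, 0.1]
finger_gap: 0.0
grip_force: 0.1
```

Emit:
step_arm --targets '[{"dp": [-0.005, 0, 0], "angular": [0, 0, 0], "fingers": 1}, {"dp": [-0.01, 0, 0], "angular": [0, 0, 0], "fingers": 1}, {"dp": [-0.014, 0, 0], "angular": [0, 0, 0], "fingers": 1}, {"dp": [-0.018, 0, 0], "angular": [0, 0, 0], "fingers": 1}, {"dp": [-0.021, 0, 0], "angular": [0, 0, 0], "fingers": 1}, {"dp": [-0.021, 0, 0], "angular": [0, 0, 0], "fingers": 1}, {"dp": [-0.021, 0, 0], "angular": [0, 0, 0], "fingers": 1}, {"dp": [-0.021, 0, 0], "angular": [0, 0, 0], "fingers": 1}]'

```text
time: 14.65
tool_pos: [528.1, 41.8, 30.1]
tcp_rot: [-180.0, -0.2, 81.7]
ft_force: [1.7, 12.3, -0.8]
finger_gap: 0.1
grip_force: 6.4
```

It stalled at 12 N, at the expected closed position. I back away and check.

Emit:
step_arm --targets '[{"dp": [0.02, 0, 0], "angular": [0, 0, 0], "fingers": 1}, {"dp": [0.08, 0, 0], "angular": [0, 0, 0], "fingers": 1}, {"dp": [0.18, 0, 0], "angular": [0, 0, 0], "fingers": 1}, {"dp": [0.3, 0, -0.1], "angular": [0, 0, 0], "fingers": 1}, {"dp": [0.45, 0, -0.35], "angular": [0, 0, 0], "fingers": 1}, {"dp": [0.7, 0, -0.6], "angular": [0, 0, 0], "fingers": 1}, {"dp": [0.9, 0, -0.8], "angular": [0, 0, 0], "fingers": 1}, {"dp": [1, 0, -0.8], "angular": [0, 0, 0], "fingers": 1}]'

```text
time: 15.65
tool_pos: [559.4, 241.7, 195.5]
tcp_rot: [179.6, -0.2, 81.8]
ft_force: [-0.9, -0.2, -0.3]
finger_gap: -0.4
grip_force: 0.0
```

Run:
```python
from h import *
p=np.load("p.npy");pv=T(p,(-10,44,30));a=p[2]
ims=[snapshot("top"),snapshot("side")]
for c in("top","side"):
  for r in pinpoint(c,"keeper_pin"):
    w=onz(c,r["at"],42);d=(w-pv)[:2];rx=d@[np.cos(a),np.sin(a)];ry=d@[-np.sin(a),np.cos(a)];print(c,r["at"],r["conf"],np.hypot(rx,ry),"q",np.arctan2(-rx,-ry))
m=(ims[0].max(2)<45).astype(np.uint8); n,l,st,ce=cv2.connectedComponentsWithStats(m)
for i in range(1,n):
    if 120<st[i,4]<400 and 240<ce[i][0]<380 and 195<ce[i][1]<235:
        w=onz("top",ce[i],63)-T(p,(0,0,63)); print(w[:2]@[np.cos(a),np.sin(a)],w[:2]@[-np.sin(a),np.cos(a)])
A=[cv2.resize(ims[0][150:270,220:420],(500,300),interpolation=2),cv2.resize(ims[1][160:280,220:420],(500,300),interpolation=2)]
cv2.imwrite("pics/v9.png",np.vstack(A));print(sense()["ft_force"])
```

```text
top [279.1, 226.6] 0.7 74.91389670749057 q -0.02124907067960234
top [157.4, 203.7] 0.56 247.6488736945861 q 1.3349119747516895
side [262.8, 215.0] 0.57 79.59858416354095 q -0.08861129499997823
19.1729491228187 -2.215948699805957
59.10832901040709 -3.3885774413244274
99.01609849658735 -4.36967564838997
138.9111959863261 -3.4315901913113898
[ 0.70314278  0.65206832 -0.91628632]
```

View pics/v9.png

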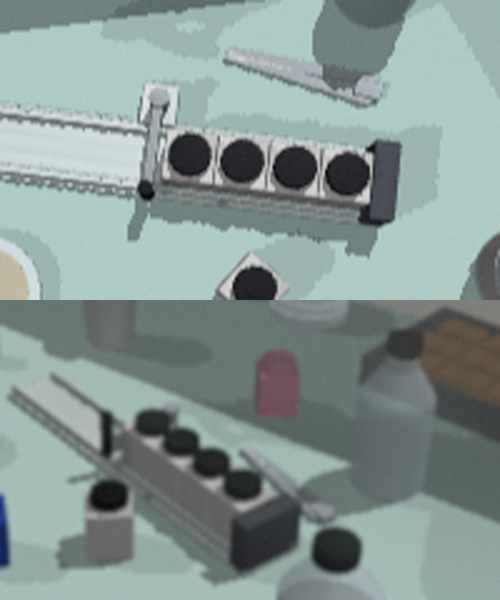

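The four pots stand closed up against the stop, caps at crop (190,155) to (347,173). The keeper lies square across the rail behind them, pin at (146,190), and the measured q is about 0. I hand it in.

```bash
python3 -c "from bench import *; print(hand_in())"
```

```text
the job is handed in; nothing more can be done
None
```

The job is handed in: the row of four pots is home against the end stop and the keeper arm is fully closed behind it. No bystander was seen to move, the robot is clear of everything, and the moves ended at 15.65 s of the 48 s allowed.

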